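# Reset the tripped bench socket unit

### The job

The bench socket unit has tripped. Press its flush push-latch cover so that it pops fully open, push the one trip button that has sprung out fully home, then press the cover shut again until it latches and stays flush. Only touch and push with the fingers; do not pick up or shove aside any of the things lying about.

Things in the scene. Friction and masses are not known exactly. Their poses are not given: they have to be found in the camera images.
- unit: Bench socket unit, fixed: white metal box 280 (its x) x 220 (its y) x 70 mm tall; origin: centre of its underside, z up. In its flat top (deck) a flush grey cover closes a well (opening 164 x 124 mm, centred at unit x = -30, y = 0 mm; floor 30 mm above the table). In the well three trip buttons stand in a row at unit x = -68, -30 and +8 mm, all at y = -22 mm.
- hinge (a point): Middle of the cover's hinge line, on the deck at unit (-30, 60, 70) mm; the line runs along the unit's x. The sprung cover always pushes open: 0.13 N m (net of its weight) closed, about 0.11 N m upright; it is damped. The cover is 160 (along the hinge) x 120 x 6 mm, and closed it reaches from the hinge line towards the unit's -y.
- cover (a joint): Cover angle, rad: 0 latched flush, negative pressed in below the deck, 1.7 popped fully open (a little past upright). Push-push catch: push it in to its stop (-0.085; 8 mm down at the pad; 1.5 to 4 N before the stop) and let go. Latched, it then swings open by itself in 1 to 2 s; if it was open it stays latched at about 0. A press short of -0.065 may not switch it.
- pad (a point): Centre of the round dark press mark (24 mm across, flush) on the cover's outer face, 95 mm from the hinge line and 25 mm from the free edge; moves with the cover. Cover frame: y from the free edge to the hinge line, z out of the outer face, which contains the hinge line.
- trip (a joint): How far the sprung-out trip button is pushed in, m: 0 to 0.002 at the start (out), 0.010 fully home (stop). No spring: it takes about 3 N to move and stays where it is left.
- trip_top (a point): Centre of the top of the sprung-out trip button, a round black cap 18 mm across, axis upright, top 53 to 55 mm above the table when out, 45 mm when home. The two others look the same but are home already. Any of the three places may hold the one that is out. White seats 30 x 34 mm round the caps reach 40 mm above the table. The closed cover hides it.
- jar: small closed jar with black lid, 32 mm across and 34 mm tall, standing on the unit's deck beside the cover. Origin at the centre of its underside. To be left where it is.
- pen: modelling pen, 150 mm long, 22 mm thick, lying on the table beside the unit. Origin at the centre of its underside. To be left where it is.
- tyre: black rubber wheel tyre, 66 mm across, 14 mm tall, lying flat beside the unit. Origin at the centre of its underside. To be left where it is.
- tray: open white parts tray, 100 x 70 x 28 mm, on the table. Origin at the centre of its underside. To be left where it is.
- spray: closed clear bottle, 52 mm across, 150 mm tall, on the table beyond the unit. Origin at the centre of its underside. To be left where it is.
- carton: small blue carton, 160 x 80 x 35 mm, lying on the table. Origin at the centre of its underside. To be left where it is.
- cutters: side cutters, about 130 mm long, 12 mm tall, lying on the table. Origin at the centre of its underside. To be left where it is.

How it is judged:
By the outcome, as a careful person would: the job done as asked, in the order asked, and still so for the second after the job is handed in, with the robot touching nothing.
It also fails if it takes over 58 s, if anything falls off the work surface, if the arm or the gripper's body presses on something with over 40 N, if the wrist force passes 120 N, or if a joint passes its speed limit or range.

### The arm

A 7-joint arm with a two-finger parallel gripper is mounted at the origin on the work surface. World frame = base frame: x ahead of the robot, y to its left, z up, the work surface at z = 0. Lengths are in m, angles in rad, forces in N, time in s.
With the tool pointing down it reaches from about 0.4 to 0.875 m from the base axis. Payload 6.5 kg.
Tool frame: the origin (TCP) lies at the very end of the fingers, on their centre line; the grasp point (between the pads) lies 19 mm behind it; x points along the fingers, z is the direction in which the jaws open and shut, and the axes are right-handed (so a half turn about x gives the same grasp; the last joint's range is limited). The gripper opens to 85 mm and grips with 20 to 120 N. Pads are 22 mm wide; open, the fingers measure 114 mm over their backs; the gripper's body (76 mm by 85 mm) begins 54 mm behind the grasp point. The pads swing forward as they close: fully open they stand 13 mm farther back than shut.
Start: joints at [-1.352, 0.536, -0.004, 1.538, 0.003, 1.067, -0.071], TCP at [0.183, 0.624, 0.231] pointing down, gripper open.
Joint ranges: [-2.7, 2.7], [-0.37, 2.16], [-1.27, 1.26], [0.24, 2.4], [-1.31, 4.45], [0.19, 1.91], [-2.76, 2.76]. Speed limits (rad/s): [2.39, 2.39, 3.14, 3.14, 3.14, 3.14, 3.14].

### API

Orientations are given as a unit quaternion [w, x, y, z].
In Python, from cell import bot gives the robot as it stands. The module is installed in compiled form; this text tells all that it offers.
- The arm moves only by the shell command python3 -m handwheel 'ROWS' [FORCE]. ROWS is JSON, one flat list of numbers, 5 for each row, row after row: the closure in counts, from 0 (fully open) to 255 (shut), then the shift along the tool's x, y, z in mm, then the turn about the tool's x in degrees. In form: [claw, tx, ty, tz, turn, claw, tx, ty, tz, turn, ...]. A call has 1 to 20 rows; each row shifts and turns the commanded pose from where the row before left it, along the tool's axes as they then stand; what a row does not reach is not made up. A row lasts 1/10 s, in which the tool goes at most 50 mm and 8.59 degrees, less where a joint would pass 70% of its speed; a pose out of reach is approached as far as the arm can. A call is refused whole if a number of a shift passes 50 or a number of a turn 8.59, either way. A call with a gripper value outside its range is refused whole. The fingers move at their own pace and stop on an object; FORCE is the grip in N (left out, the last holds). Time passes only in rows, so rows that do not move let the fingers close. It gives the time, the measured TCP pose, the force and the opening at its end, in the units of the state.
- bot.read_state(): the state, without advancing time (a new reading comes with each control period).
- bot.capture(name): name is "scene" or "top"; returns the picture (480x640x3 uint8, blue, green, red); there is no depth.
- bot.get_calibration(name): a dict with "fx", "fy", "cx", "cy" (pixels), "rvec" (rotation vector, rad) and "tvec" (3), from world to camera coordinates, as OpenCV has them. Camera axes: x right, y down, z forward; pixel columns grow to the right and rows downward; lengths in m; the calibration is good to about 2 mm. A picture is of the moment at which its call begins. get_calibration takes no time and is no camera call.
- bot.job_done(): hands the job in, once; it reports no verdict.
Trained networks look in the newest picture that a camera, given by its name, has taken for a name from the list of things; names that differ only in an ending like _2 or _b are one class to them, and where a whole thing is asked for, a point or a joint stands for the part that bears it (a point fixed in the world has none). Each returns a list of dicts, best first, with "p" (0 to 1); they miss things now and then, are a little off and sometimes report something else, mostly with a low value. They report only what shows in the picture. A call takes as long as a camera call.
- bot.find_in(name, camera): "rect" ([centre column, centre row, width, height] in pixels, round what is visible of it).
- bot.spot_point(name, camera): "xy" ([column, row] in pixels: a listed point, or the origin of a listed thing).
The state is a dict: "time": time; "joint_pos": joint angles; "joint_vel": joint speeds; "joint_efforts": joint torques, N m; "eef_pos": TCP position; "eef_rot": TCP orientation; "force": force on the tool from outside, world axes, zero at the start; "torque": the same for the moment, N m; "opening": finger opening in m.
Only numpy, scipy, OpenCV 4.12 (cv2) and the standard library are available. Lean on these libraries where they do the work, as an engineer would, in place of code of your own. Each camera call takes 0.05 s, during which the arm holds its last target.

## Working session

There is one attempt and no reset: what is moved stays moved. The work goes in short steps, Python scripts to look and compute and a shell command to move; the robot and the scene stay as the last step left them, time stands still between calls to the robot, and variables do not carry over. Pictures are saved under pics/ and viewed, and the job is handed in when it is done.

```bash
mkdir -p pics
cat > h.py <<'E'
import numpy as np,cv2
from cell import bot
def cal(n):
    c=bot.get_calibration(n);K=np.array([[c['fx'],0,c['cx']],[0,c['fy'],c['cy']],[0,0,1.]])
    return K,np.array(c['rvec'],float),np.array(c['tvec'],float)
def proj(n,P):
    K,r,t=cal(n);return cv2.projectPoints(np.array(P,float).reshape(-1,1,3),r,t,K,None)[0].reshape(-1,2)
def ray(n,uv):
    K,r,t=cal(n);R=cv2.Rodrigues(r)[0];d=R.T@np.linalg.inv(K)@np.array([uv[0],uv[1],1.]);return -R.T@t,d
def atz(n,uv,z):
    o,d=ray(n,uv);return o+d*(z-o[2])/d[2]
E
python3 - <<'E'
from h import *
for n in("scene","top"):
    cv2.imwrite(f"pics/{n}0.png",bot.capture(n))
    print(n,ray(n,(320,240)))
    for t in("pad","hinge"):
        for d in bot.spot_point(t,n)[:2]: print(t,d['xy'],d['p'],atz(n,d['xy'],.07))
    for t in("unit","jar","cover"):
        for d in bot.find_in(t,n)[:2]: print(t,d)
s=bot.read_state();print(s['time'],s['eef_pos'],s['eef_rot'],s['force'])
E
```

```text
scene (array([0.98803789, 0.8853296 , 1.0254145 ]), array([-0.33582646, -0.63921504, -0.69201091]))
pad [283.9, 227.1] 0.9 [ 0.58257254 -0.08142615  0.07      ]
hinge [309.0, 243.5] 0.82 [0.55383775 0.00107717 0.07      ]
unit {'rect': [280.9, 255.0, 144.5, 124.6], 'p': 0.7}
jar {'rect': [265.1, 262.9, 17.7, 15.4], 'p': 0.69}
cover {'rect': [290.6, 237.8, 79.2, 52.4], 'p': 0.87}
top (array([ 0.42520912, -0.01343687,  1.32438007]), array([ 0.03709216,  0.0201189 , -0.99939837]))
pad [360.6, 185.7] 0.62 [ 0.59557385 -0.0773069   0.07      ]
hinge [324.1, 202.1] 0.57 [0.55712729 0.00415868 0.07      ]
unit {'rect': [344.4, 182.7, 132.1, 141.4], 'p': 0.6}
unit {'rect': [316.0, 147.6, 13.8, 16.3], 'p': 0.18}
jar {'rect': [317.2, 148.7, 16.1, 17.5], 'p': 0.66}
cover {'rect': [349.0, 195.8, 65.7, 85.1], 'p': 0.91}
0.6 [0.18263059 0.623798   0.23130614] [ 0.56590775 -0.42396667  0.56590663  0.42396977] [-0.84005773 -0.24075042 -1.17455494]
```

View pics/scene0.png

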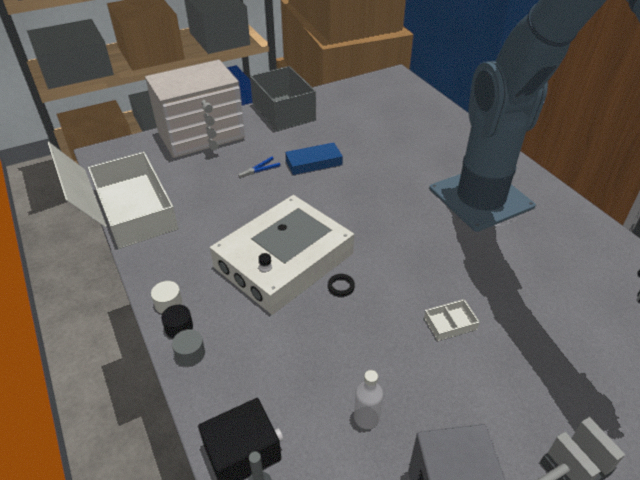

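View pics/top0.png

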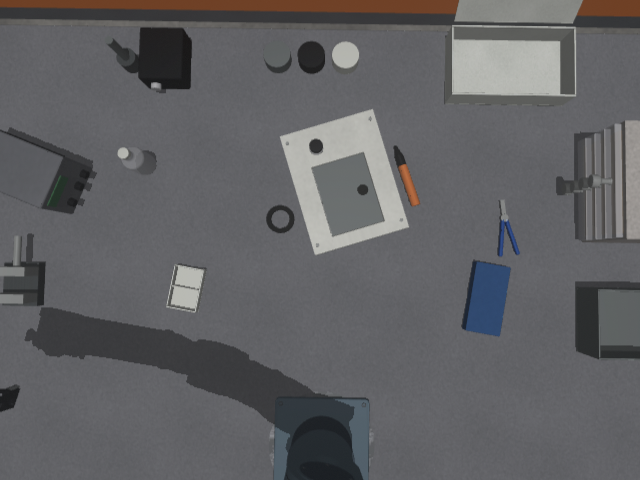

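Run:
```python
from h import *
i=cv2.imread("pics/top0.png")[90:280,240:440];cv2.imwrite("pics/top0z.png",cv2.resize(i,None,fx=3,fy=3,interpolation=cv2.INTER_CUBIC))
i=cv2.imread("pics/scene0.png")[180:330,190:370];cv2.imwrite("pics/sc0z.png",cv2.resize(i,None,fx=4,fy=4,interpolation=cv2.INTER_CUBIC))
```

```text
(no output)
```

View pics/top0z.png

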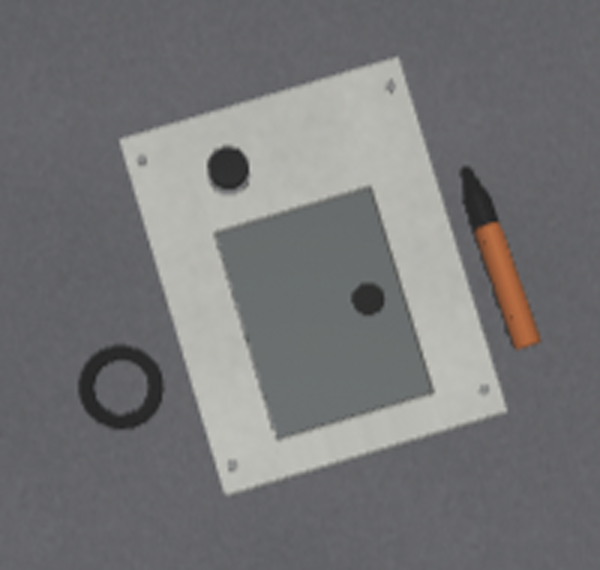

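View pics/sc0z.png

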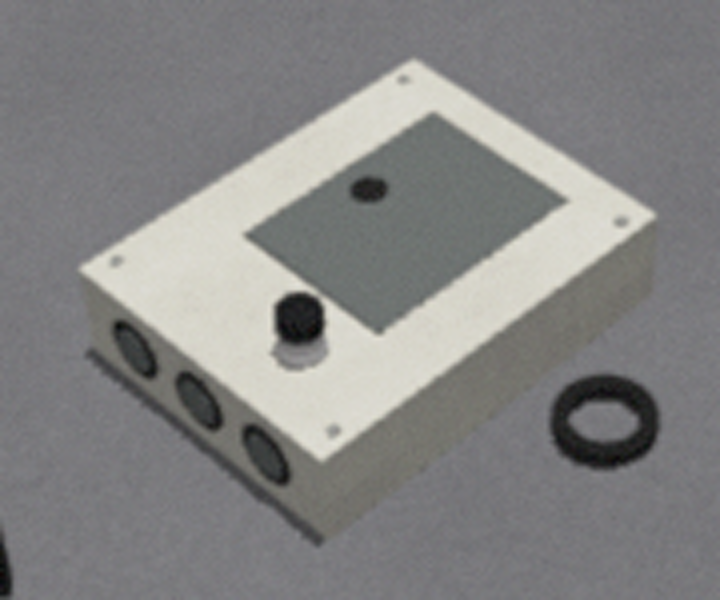

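```bash
cat > fit.py <<'E'
from h import *
from scipy.optimize import least_squares
Z=np.array
tz=lambda u:Z(u)/3+Z([240,90])-.33
sz=lambda u:Z(u)/4+Z([190,180])-.375
# unit frame: deck corners (+x,+y),(+x,-y),(-x,-y),(-x,+y)
U=Z([[.14,.11,.07],[.14,-.11,.07],[-.14,-.11,.07],[-.14,.11,.07],[.05,.06,.07],[.05,-.06,.07],[-.11,-.06,.07],[-.11,.06,.07],[-.03,-.035,.07]])
T=Z([tz(u) for u in[(120,139),(399,57),(507,411),(225,494),(216,233),(372,187),(433,391),(277,439),(368,298)]])
S=Z([sz(u) for u in[(321,461),(79,269),(414,58),(657,215),(380,333),(244,236),(433,111),(570,201),(369,189)]])
def W(p,U=U):
    c,s=np.cos(p[2]),np.sin(p[2]);R=Z([[c,-s,0],[s,c,0],[0,0,1]]);return U@R.T+Z([p[0],p[1],0])
if __name__=="__main__":
    for w in((1,0),(0,1),(1,1)):
        f=lambda p:np.r_[w[0]*(proj("top",W(p))-T).ravel(),w[1]*(proj("scene",W(p))-S).ravel()]
        r=least_squares(f,[.6,-.05,.3]);print(w,r.x,np.sqrt(np.mean(r.fun**2)))
    p=r.x;print(f(p).reshape(-1,2).round(1).tolist())
    pts=Z([[-.03,-.035,.07],[-.03,.06,.07],[-.068,-.022,.055],[-.03,-.022,.055],[.008,-.022,.055]])
    print(W(p,pts).round(4))
    np.save("p.npy",p)
E
python3 fit.py; python3 -c "
from h import *
from scipy.spatial.transform import Rotation as R
s=bot.read_state();w,x,y,z=s['eef_rot'];print(R.from_quat([x,y,z,w]).as_matrix().round(3),s['opening'])
d=bot.find_in('jar','top')[0];print(atz('top',d['rect'][:2],.10))"
```

```text
(1, 0) [ 0.60562112 -0.03954726  0.30575219] 0.2177865668807465
(0, 1) [ 0.60509026 -0.0406615   0.308932  ] 0.23766486992802494
(1, 1) [ 0.60545955 -0.03985708  0.30694229] 0.3605480980253762
[[0.0, 0.0], [0.1, -0.2], [0.4, -0.1], [0.2, 0.3], [0.5, 0.2], [-0.5, 0.4], [-0.2, 0.2], [0.5, -0.6], [0.4, 0.3], [0.1, 0.3], [-0.1, -0.1], [0.1, 0.4], [0.3, 0.3], [-0.3, 0.1], [0.5, -0.2], [0.2, 0.8], [-0.8, 0.1], [0.1, 0.6]]
[[ 0.5874 -0.0823  0.07  ]
 [ 0.5587  0.0083  0.07  ]
 [ 0.5473 -0.0814  0.055 ]
 [ 0.5835 -0.0699  0.055 ]
 [ 0.6197 -0.0584  0.055 ]]
[[-0.    -0.96   0.281]
 [ 0.     0.281  0.96 ]
 [-1.     0.     0.   ]] 0.08521370336228476
[0.67200657 0.02106934 0.1       ]
```

```bash
python3 -m handwheel '[255,0,-29.3,-28.2,0,255,0,-29.3,-28.2,0,255,0,-29.3,-28.2,0,255,0,-29.3,-28.2,0,255,0,-29.3,-28.2,0,255,0,-29.3,-28.2,0,255,0,-29.3,-28.2,0,255,0,-29.3,-28.2,0,255,0,-29.3,-28.2,0,255,0,-29.3,-28.2,0,255,0,-29.3,-28.2,0,255,0,-29.3,-28.2,0,255,0,-29.3,-28.2,0,255,0,-29.3,-28.2,0,255,0,-29.3,-28.2,0,255,0,-29.3,-28.2,0,255,0,-29.3,-28.2,0,255,0,-29.3,-28.2,0,255,0,-29.3,-28.2,0,255,0,-29.3,-28.2,0]' 40
python3 -m handwheel '[255,10,0,0,8,255,10,0,0,8,255,10,0,0,8,255,10,0,0,8,255,10,0,0,8,255,10,0,0,8,255,0,0,0,8.1,255,0,0,0,0,255,0,0,0,0]'
cat > st.py <<'E'
from fit import *
from scipy.spatial.transform import Rotation as Ro
s=bot.read_state();p=np.load("p.npy");w,x,y,z=s['eef_rot'];R=Ro.from_quat([x,y,z,w]).as_matrix()
c,q=np.cos(p[2]),np.sin(p[2]);A=Z([[c,q,0],[-q,c,0],[0,0,1]])
u=A@(Z(s['eef_pos'])-Z([p[0],p[1],0]))
print("t",round(s['time'],2),"unit xyz mm",(u*1e3).round(1),"F",Z(s['force']).round(2),"open",round(s['opening'],4));print((A@R).round(3).tolist())
E
python3 st.py
```

```text
time: 2.65
eef_pos: [0.5874, -0.0835, 0.2315]
eef_rot: [0.566, -0.424, 0.566, 0.424]
force: [0.6, 0.9, -0.4]
opening: -0.0004
time: 3.55
eef_pos: [0.5868, -0.082, 0.1715]
eef_rot: [0.699, -0.11, 0.698, 0.109]
force: [0.5, 0.2, 0.5]
opening: 0.0002
t 3.55 unit xyz mm [-30.5 -34.5 171.5] F [0.46 0.16 0.45] open 0.0002
[[0.0, -0.004, 1.0], [-0.0, 1.0, 0.004], [-1.0, -0.0, 0.0]]
```

```bash
python3 -m handwheel '[255,30,0,0,0,255,30,0,0,0,255,25,0,0,0,255,8,0,0,0,255,2,0,0,0,255,0,0,0,0]';python3 -m handwheel '[255,2,0,0,0,255,2,0,0,0,255,2,0,0,0,255,2,0,0,0,255,0,0,0,0]'; python3 st.py
python3 - <<'E'
from h import *
i=bot.capture("scene");cv2.imwrite("pics/s1.png",cv2.resize(i[160:340,170:410],None,fx=3,fy=3))
E
```

```text
time: 4.15
eef_pos: [0.5873, -0.0824, 0.0773]
eef_rot: [0.699, -0.108, 0.698, 0.108]
force: [0.0, -0.8, -0.0]
opening: -0.0001
time: 4.65
eef_pos: [0.5869, -0.0821, 0.0684]
eef_rot: [0.699, -0.108, 0.699, 0.108]
force: [1.0, 0.6, 1.0]
opening: -0.0
t 4.65 unit xyz mm [-30.5 -34.6  68.4] F [1.02 0.64 1.03] open -0.0
[[0.001, -0.0, 1.0], [-0.0, 1.0, 0.0], [-1.0, -0.0, 0.001]]
```

View pics/s1.png

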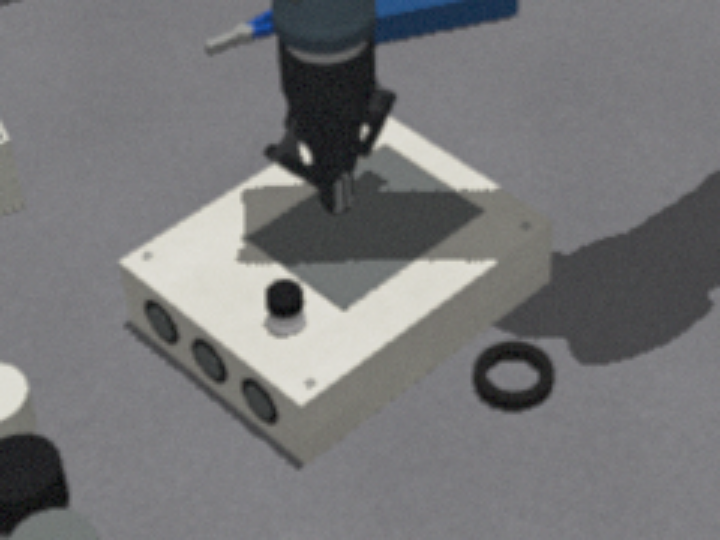

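The closed fingertips stand on the cover at the press mark (crop pixel about 340,205). I'll press on toward the stop.

```bash
python3 -m handwheel '[255,1.5,0,0,0,255,1.5,0,0,0,255,1.5,0,0,0,255,0,0,0,0]';python3 -m handwheel '[255,1,0,0,0,255,1,0,0,0,255,0,0,0,0]'; python3 st.py
```

```text
time: 5.1
eef_pos: [0.5866, -0.082, 0.0636]
eef_rot: [0.699, -0.108, 0.699, 0.108]
force: [0.7, 0.7, 0.6]
opening: 0.0001
time: 5.4
eef_pos: [0.5867, -0.0819, 0.0625]
eef_rot: [0.699, -0.108, 0.699, 0.108]
force: [-2.0, 2.4, 8.4]
opening: 0.0003
t 5.4 unit xyz mm [-30.6 -34.4  62.5] F [-2.04  2.39  8.44] open 0.0003
[[0.0, -0.0, 1.0], [0.001, 1.0, 0.0], [-1.0, 0.001, 0.0]]
```

```bash
python3 -m handwheel '[255,0.5,0,0,0,255,0,0,0,0]';python3 -m handwheel '[255,-10,0,0,0,255,-40,0,0,0,255,-45,0,0,0,255,-45,-20,0,0,255,-20,-20,0,0,255,0,0,0,0,255,0,0,0,0,255,0,0,0,0,255,0,0,0,0,255,0,0,0,0,255,0,0,0,0,255,0,0,0,0,255,0,0,0,0,255,0,0,0,0,255,0,0,0,0,255,0,0,0,0,255,0,0,0,0,255,0,0,0,0,255,0,0,0,0,255,0,0,0,0]'
python3 st.py
python3 - <<'E'
from h import *
for n in("scene","top"):
  i=bot.capture(n);cv2.imwrite(f"pics/{n}2.png",i)
  for d in bot.spot_point("trip_top",n)[:3]: print(n,d,atz(n,d['xy'],.054))
i=cv2.imread("pics/scene2.png")[140:320,190:370];j=cv2.imread("pics/top2.png")[100:260,270:430]
cv2.imwrite("pics/b2.png",np.hstack([cv2.resize(i,(400,400)),cv2.resize(j,(400,400))]))
E
```

```text
time: 5.6
eef_pos: [0.5867, -0.0819, 0.0624]
eef_rot: [0.699, -0.108, 0.699, 0.108]
force: [-2.6, 2.4, 12.4]
opening: 0.0001
time: 7.6
eef_pos: [0.5987, -0.1202, 0.2213]
eef_rot: [0.699, -0.108, 0.699, 0.108]
force: [0.8, -0.5, 0.4]
opening: 0.0
t 7.6 unit xyz mm [-30.8 -74.6 221.3] F [ 0.82 -0.53  0.42] open 0.0
[[0.0, 0.0, 1.0], [0.0, 1.0, -0.0], [-1.0, 0.0, 0.0]]
top {'xy': [316.2, 197.9], 'p': 0.73} [0.56811106 0.02254285 0.054     ]
```

View pics/b2.png

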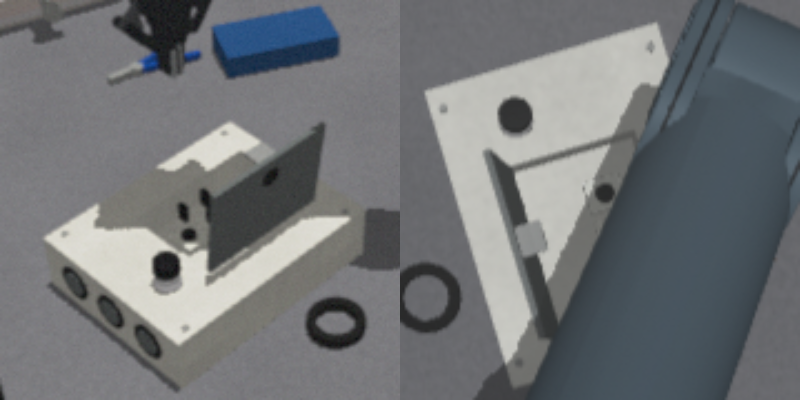

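The cover stands open (left half), and the black caps show at about (183,212), (205,197) and (189,235). The arm hides most of the well in the top view, so I'll zoom in and compare cap heights.

```bash
cat > z.py <<'E'
import sys
from fit import *
p=np.load("p.npy")
def ov(name,src,out,x0,y0,w,hh,k):
    i=cv2.imread(src)[y0:y0+hh,x0:x0+w];i=cv2.resize(i,None,fx=k,fy=k,interpolation=cv2.INTER_CUBIC);j=i.copy()
    a=np.linspace(0,2*np.pi,30)
    for bx in(-.068,-.03,.008):
        for zz,col in((.045,(0,255,0)),(.054,(0,0,255))):
            c=np.c_[bx+.009*np.cos(a),-.022+.009*np.sin(a),0*a+zz]
            q=(proj(name,W(p,c))-[x0,y0]+.5)*k
            cv2.polylines(j,[q.astype(np.int32)],True,col,1)
    cv2.imwrite(out,np.hstack([i,j]))
E
python3 -c "
from z import *
ov('scene','pics/scene2.png','pics/z2.png',255,215,40,45,10)
ov('top','pics/top2.png','pics/z2t.png',325,160,40,40,10)"
```

```text
(no output)
```

View pics/z2.png

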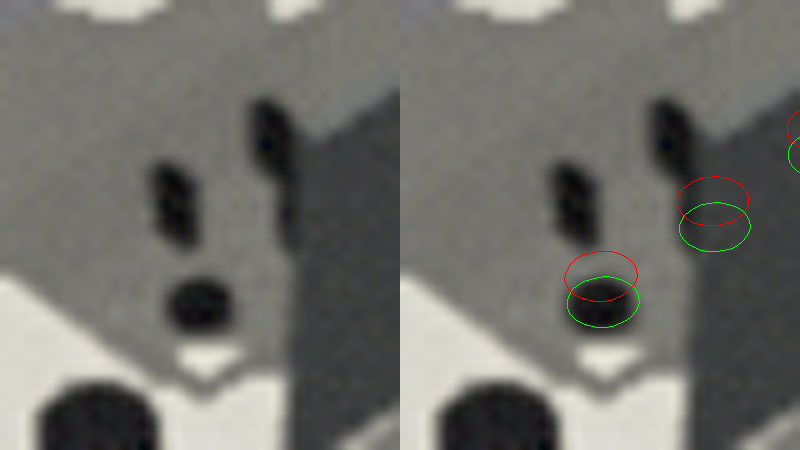

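View pics/z2t.png

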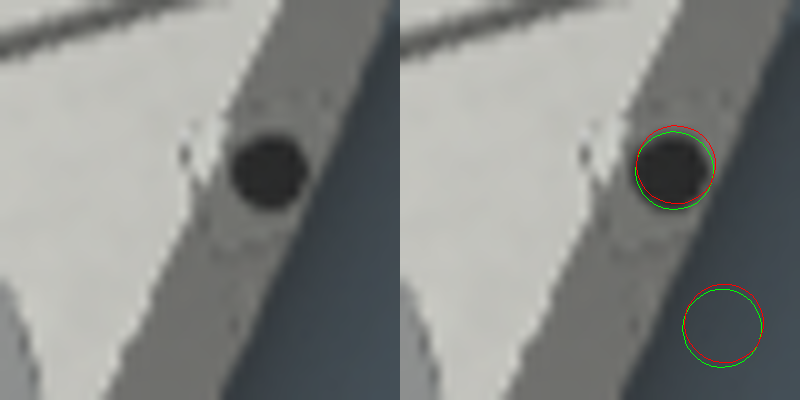

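Only the unit-x=+8 cap is visible, and it matches the home height (45 mm). The cover hides the other two from the scene camera, so I'll move the arm aside and use the top camera.

```bash
python3 -m handwheel '[255,0,-40,0,0,255,0,-40,0,0,255,0,-40,0,0,255,0,-40,0,0,255,0,0,0,0]'
python3 - <<'E'
from z import *
bot.capture("scene")
ims=[]
for k in range(4): ims.append(bot.capture("top").astype(float))
for d in bot.spot_point("trip_top","top")[:4]: print(d,atz("top",d['xy'],.054))
cv2.imwrite("pics/t3.png",np.mean(ims,0).astype(np.uint8))
for bx in(-.068,-.03,.008): print(bx,proj("top",W(p,Z([[bx,-.022,.045],[bx,-.022,.054]]))).round(1).tolist())
ov("top","pics/t3.png","pics/z3.png",322,165,50,50,8)
E
```

```text
time: 8.3
eef_pos: [0.6459, -0.2803, 0.2213]
eef_rot: [0.699, -0.107, 0.7, 0.104]
force: [-0.1, 0.1, 0.7]
opening: -0.0001
{'xy': [357.5, 193.9], 'p': 0.58} [ 0.57884483 -0.07133126  0.054     ]
-0.068 [[361.5, 208.2], [361.7, 207.8]]
-0.03 [[356.7, 192.3], [356.9, 191.9]]
0.008 [[351.9, 176.6], [352.1, 176.0]]
```

View pics/z3.png

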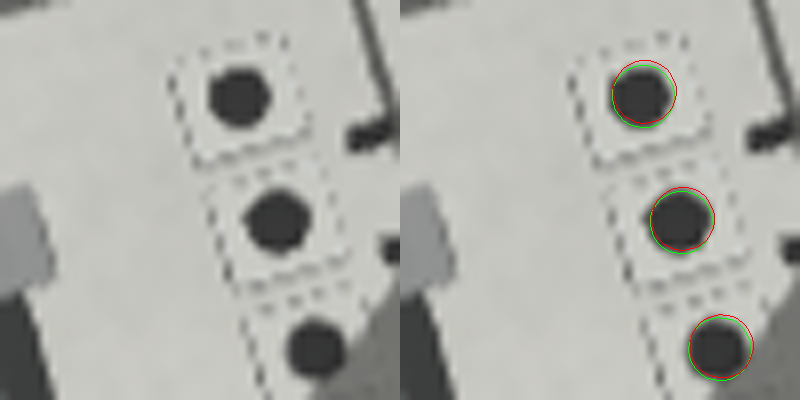

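View pics/t3.png

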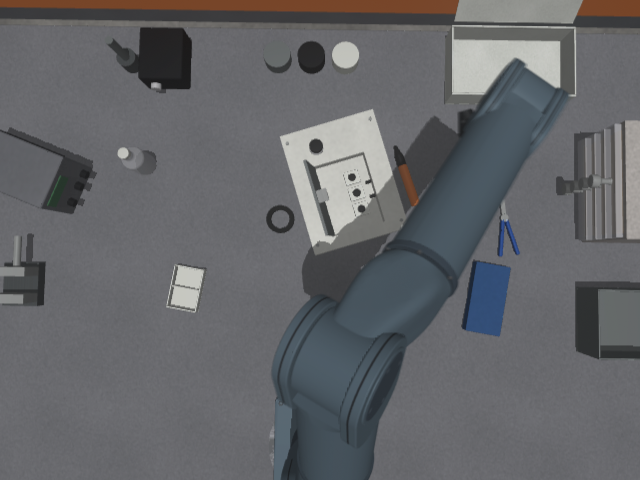

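```bash
python3 st.py
python3 - <<'E'
from z import *
g=cv2.cvtColor(cv2.imread("pics/t3.png"),cv2.COLOR_BGR2GRAY).astype(float)
for bx in(-.068,-.03,.008):
    u,v=proj("top",W(p,Z([[bx,-.022,.05]])))[0];u0,v0=int(round(u)),int(round(v))
    a=g[v0-6:v0+7,u0-6:u0+7];w=np.clip((150-a)/(150-48),0,1);yy,xx=np.mgrid[-6:7,-6:7]
    w[np.hypot(xx+u0-u,yy+v0-v)>5.6]=0
    print(bx,w.sum().round(2),((w*xx).sum()/w.sum()+u0-u).round(2),((w*yy).sum()/w.sum()+v0-v).round(2))
E
```

```text
t 8.6 unit xyz mm [ -29.9 -232.9  221.3] F [-0.04 -0.14 -0.76] open -0.0001
[[0.0, -0.002, 1.0], [0.001, 1.0, 0.002], [-1.0, 0.001, 0.0]]
-0.068 44.84 0.03 0.76
-0.03 41.36 -0.49 0.24
0.008 37.72 -0.58 0.52
```

Size, position shift and the detector (p=0.58) all point to the middle button. I'll probe it from above: contact near 54 mm would confirm it.

```bash
python3 -m handwheel '[255,0,45,0,0,255,0,45,0,0,255,0,45,0,0,255,0,45,0,0,255,0,31,0,0,255,20,0,0,0,255,45,0,0,0,255,45,0,0,0,255,40,0,0,0,255,10,0,0,0,255,0,0,0,0,255,0,0,0,0]'; python3 st.py
```

```text
time: 9.8
eef_pos: [0.5847, -0.0716, 0.0632]
eef_rot: [0.7, -0.108, 0.698, 0.108]
force: [-0.7, -0.3, -0.4]
opening: -0.0001
t 9.8 unit xyz mm [-29.4 -24.   63.2] F [-0.67 -0.31 -0.44] open -0.0001
[[0.003, -0.0, 1.0], [-0.001, 1.0, 0.0], [-1.0, -0.001, 0.003]]
```

```bash
python3 -m handwheel '[255,4,1,0,0,255,2,0,0,0,255,2,0,0,0,255,0,0,0,0]'; python3 -m handwheel '[255,1,0,0,0,255,1,0,0,0,255,1,0,0,0,255,0,0,0,0]';python3 -m handwheel '[255,1,0,0,0,255,1,0,0,0,255,0,0,0,0]'; python3 st.py
```

```text
time: 10.2
eef_pos: [0.5835, -0.0706, 0.0537]
eef_rot: [0.699, -0.108, 0.698, 0.108]
force: [1.2, 1.0, 2.0]
opening: -0.0001
time: 10.6
eef_pos: [0.5834, -0.0706, 0.0504]
eef_rot: [0.699, -0.108, 0.699, 0.108]
force: [1.1, 1.6, 2.1]
opening: 0.0
time: 10.9
eef_pos: [0.5831, -0.0707, 0.0482]
eef_rot: [0.699, -0.108, 0.699, 0.108]
force: [1.7, 0.4, 2.2]
opening: 0.0001
t 10.9 unit xyz mm [-30.6 -22.6  48.2] F [1.65 0.44 2.22] open 0.0001
[[0.0, -0.0, 1.0], [-0.0, 1.0, 0.0], [-1.0, -0.0, 0.0]]
```

Contact force starts at about 54 mm, so this is the right button. I'll push on to its stop.

```bash
python3 -m handwheel '[255,1,0,0,0,255,1,0,0,0,255,1,0,0,0,255,0,0,0,0]'; python3 -m handwheel '[255,0.7,0,0,0,255,0.5,0,0,0,255,0,0,0,0]'; python3 st.py
```

```text
time: 11.3
eef_pos: [0.5829, -0.0708, 0.0452]
eef_rot: [0.699, -0.108, 0.699, 0.108]
force: [1.8, -0.2, 2.3]
opening: 0.0001
time: 11.6
eef_pos: [0.583, -0.0708, 0.0449]
eef_rot: [0.699, -0.108, 0.699, 0.108]
force: [-1.2, 1.7, 11.3]
opening: 0.0005
t 11.6 unit xyz mm [-30.8 -22.7  44.9] F [-1.24  1.68 11.33] open 0.0005
[[0.0, 0.0, 1.0], [0.0, 1.0, -0.0], [-1.0, 0.0, 0.0]]
```

```bash
python3 -m handwheel '[255,0.7,0,0,0,255,0,0,0,0,255,-10,0,0,0,255,-45,0,0,0,255,-50,0,0,0,255,-50,0,0,0,255,-50,0,0,0,255,0,40,0,0,255,0,45,0,0,255,0,45,0,0,255,0,0,0,0,255,0,0,0,0]'; python3 st.py
python3 - <<'E'
from z import *
for n in("scene","top"):
  i=bot.capture(n);cv2.imwrite(f"pics/{n}4.png",i)
i=cv2.imread("pics/scene4.png")[120:320,190:390];j=cv2.imread("pics/top4.png")[100:260,270:430]
cv2.imwrite("pics/b4.png",np.hstack([cv2.resize(i,(400,400)),cv2.resize(j,(400,400))]))
E
```

```text
time: 12.8
eef_pos: [0.5426, 0.054, 0.248]
eef_rot: [0.698, -0.109, 0.699, 0.109]
force: [-0.1, -0.6, 0.3]
opening: 0.0001
t 12.8 unit xyz mm [-31.5 108.5 248. ] F [-0.1  -0.6   0.27] open 0.0001
[[-0.002, -0.002, 1.0], [0.0, 1.0, 0.002], [-1.0, 0.0, -0.002]]
```

View pics/b4.png

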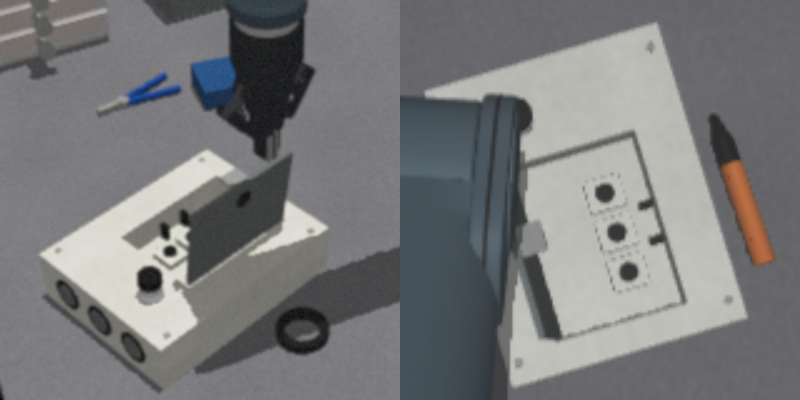

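All three caps now look alike (top view, about (604,192), (617,232) and (628,272)) and the cover is still open. I'll go down behind the cover and swing it over along an arc.

```bash
python3 -m handwheel '[255,40,0,1,0,255,34,0,0,0,255,0,0,0,0,255,0,-19,0,0,255,0,-18,0,0,255,1.8,-13.4,0,0,255,1.8,-13.4,0,0,255,5.2,-12.5,0,0,255,5.2,-12.5,0,0,255,8.3,-10.7,0,0,255,8.3,-10.7,0,0,255,0,0,0,0]'; python3 st.py
python3 - <<'E'
from z import *
i=bot.capture("scene");cv2.imwrite("pics/s5.png",cv2.resize(i[120:320,190:390],None,fx=3,fy=3))
E
```

```text
time: 14.1
eef_pos: [0.5773, -0.0535, 0.1424]
eef_rot: [0.698, -0.108, 0.7, 0.107]
force: [-0.7, 0.6, 1.3]
opening: -0.0003
t 14.1 unit xyz mm [-30.9  -4.5 142.4] F [-0.67  0.58  1.33] open -0.0003
[[-0.002, 0.002, 1.0], [-0.001, 1.0, -0.002], [-1.0, -0.001, -0.002]]
```

View pics/s5.png

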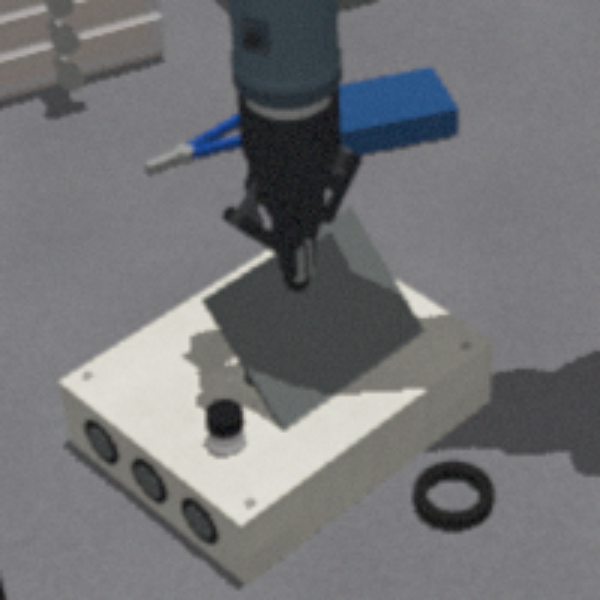

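The cover is about half closed, with the fingertips on its outer face near (297,285). I'll carry on along the arc.

```bash
python3 -m handwheel '[255,10.7,-8,0,0,255,10.7,-8,0,0,255,8.2,-3.8,0,0,255,8.2,-3.8,0,0,255,8.7,-2.3,0,0,255,8.7,-2.3,0,0,255,6,-1,0,0,255,4,-1,0,0,255,0,0,0,0]'; python3 st.py
python3 - <<'E'
from z import *
i=bot.capture("scene");cv2.imwrite("pics/s6.png",cv2.resize(i[120:320,190:390],None,fx=3,fy=3))
E
```

```text
time: 15.05
eef_pos: [0.5865, -0.0802, 0.0779]
eef_rot: [0.698, -0.108, 0.699, 0.108]
force: [0.9, 0.4, 1.1]
opening: 0.0001
t 15.05 unit xyz mm [-30.3 -32.7  77.9] F [0.92 0.38 1.08] open 0.0001
[[-0.001, -0.0, 1.0], [0.001, 1.0, 0.0], [-1.0, 0.001, -0.001]]
```

View pics/s6.png

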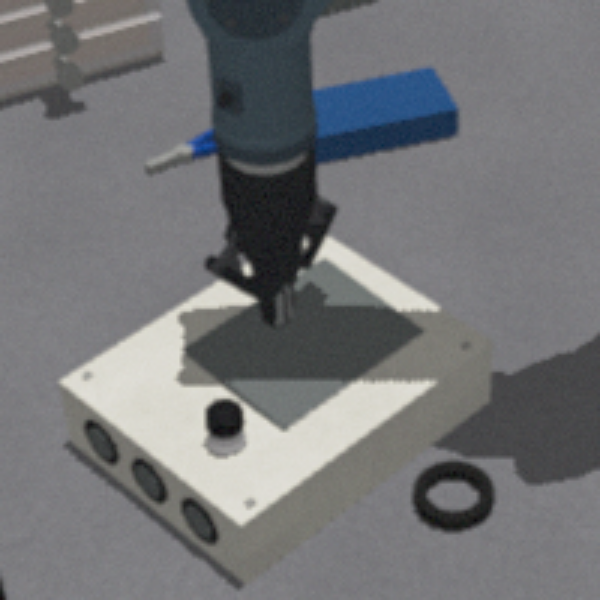

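The cover is almost flush under the fingertips. Now I'll press it to the stop.

```bash
python3 -m handwheel '[255,3,-1,0,0,255,3,-1,0,0,255,2,0,0,0,255,2,0,0,0,255,2,0,0,0,255,2,0,0,0,255,0,0,0,0]'; python3 -m handwheel '[255,1,0,0,0,255,1,0,0,0,255,0,0,0,0]'; python3 st.py
```

```text
time: 15.8
eef_pos: [0.5876, -0.0821, 0.0644]
eef_rot: [0.699, -0.108, 0.699, 0.108]
force: [-0.7, 0.6, 1.2]
opening: 0.0001
time: 16.1
eef_pos: [0.5877, -0.0822, 0.0627]
eef_rot: [0.699, -0.108, 0.699, 0.108]
force: [-0.0, 0.1, 3.5]
opening: -0.0001
t 16.1 unit xyz mm [-29.7 -35.   62.7] F [-0.01  0.14  3.49] open -0.0001
[[0.0, 0.0, 1.0], [0.0, 1.0, -0.0], [-1.0, 0.0, 0.0]]
```

```bash
python3 -m handwheel '[255,0.7,0,0,0,255,0.4,0,0,0,255,0,0,0,0]'; python3 st.py; python3 -m handwheel '[255,-3,0,0,0,255,-4,0,0,0,255,-10,0,0,0,255,-40,0,0,0,255,-45,0,0,0,255,-45,0,0,0,255,0,-45,0,0,255,0,-45,0,0,255,0,-45,0,0,255,0,-45,0,0,255,0,0,0,0,255,0,0,0,0,255,0,0,0,0,255,0,0,0,0,255,0,0,0,0,255,0,0,0,0,255,0,0,0,0]'; python3 st.py
python3 - <<'E'
from z import *
for n in("scene","top"):
  i=bot.capture(n);cv2.imwrite(f"pics/{n}7.png",i)
i=cv2.imread("pics/scene7.png")[120:320,190:390];j=cv2.imread("pics/top7.png")[100:260,270:430]
cv2.imwrite("pics/b7.png",np.hstack([cv2.resize(i,(400,400)),cv2.resize(j,(400,400))]))
E
```

```text
time: 16.4
eef_pos: [0.5878, -0.0822, 0.0624]
eef_rot: [0.699, -0.108, 0.699, 0.108]
force: [-2.7, 2.2, 10.8]
opening: -0.0003
t 16.4 unit xyz mm [-29.6 -35.   62.4] F [-2.72  2.19 10.83] open -0.0003
[[0.0, 0.0, 1.0], [0.0, 1.0, -0.0], [-1.0, 0.0, 0.0]]
time: 18.1
eef_pos: [0.6421, -0.2533, 0.2086]
eef_rot: [0.699, -0.108, 0.699, 0.108]
force: [-0.4, -0.5, 0.9]
opening: 0.0001
t 18.1 unit xyz mm [ -29.5 -214.5  208.6] F [-0.39 -0.52  0.9 ] open 0.0001
[[0.0, -0.001, 1.0], [0.0, 1.0, 0.001], [-1.0, 0.0, 0.0]]
```

View pics/b7.png

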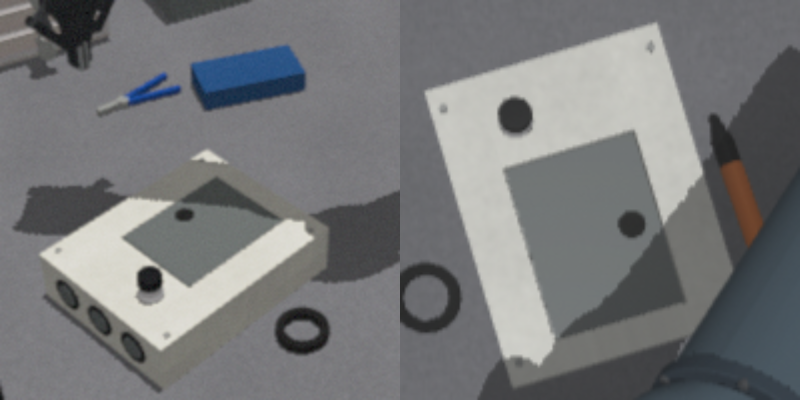

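The cover lies flush 1.6 s after I let go, and the jar, pen and tyre haven't moved. I'll do one more check a second later, then hand in.

```bash
python3 -m handwheel '[255,0,0,0,0,255,0,0,0,0,255,0,0,0,0,255,0,0,0,0,255,0,0,0,0,255,0,0,0,0,255,0,0,0,0,255,0,0,0,0]'
python3 - <<'E'
from z import *
i=bot.capture("scene");a=cv2.imread("pics/scene7.png")
d=cv2.absdiff(cv2.GaussianBlur(i,(5,5),0),cv2.GaussianBlur(a,(5,5),0))[190:280,205:360];print("maxdiff",d.max())
x=bot.spot_point("pad","scene")[0];print(x,proj("scene",W(p,Z([[-.03,-.035,.07]]))))
print(bot.read_state()['time']);bot.job_done()
E
```

```text
time: 19.0
eef_pos: [0.642, -0.2538, 0.2085]
eef_rot: [0.699, -0.108, 0.699, 0.108]
force: [-0.0, -0.2, 0.2]
opening: -0.0001
maxdiff 12
{'xy': [283.7, 225.2], 'p': 0.78} [[282.00060304 227.51118811]]
19.1
the job is handed in; nothing more can be done
```

The job is done and handed in at 19.1 s, in the order asked, and I saw no sign of failure.

- **Cover opened:** I pressed the cover in to its stop (12 N), and it swung fully open by itself.
- **Trip button:** The middle button was the one out. Contact began about 54 mm above the table, and I pushed it to its stop at 44.9 mm (11 N).
- **Cover closed:** I swung the cover shut from behind and pressed it to its stop (10.8 N). About 2.5 s after I let go it was still flush, with no change between the last two pictures and the robot clear of everything.

**Checks that were less certain:**
- **Left button (unit x = -68):** A shadow spoiled its size measurement, so I picked the middle button from the detector (p = 0.58) and small image cues. The contact height then confirmed it.
- **Press mark, last look:** The detector put it about 3 pixels from where my fitted model puts it. Its very first reading was about 2 pixels off too, so I took that as detector error.
- **Loose things:** The jar, pen and tyre look unmoved in the last pictures, and the arm came near nothing else.

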